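# Weigh a vial of stones on the beam scale

### The arm

A 6-joint arm with a two-finger parallel gripper is mounted at the origin on the work surface. World frame = base frame: x ahead of the robot, y to its left, z up, the work surface at z = 0. Lengths are in m, angles in rad, forces in N, time in s.
With the tool pointing down it reaches from about 0.3 to 0.875 m from the base axis. Payload 6.4 kg.
Tool frame: the origin (TCP) lies at the centre of the arm's flange, where the gripper is bolted on; the fingertips stand 173 mm ahead of it and the grasp point (between the pads) lies ctrl.grip_point_offset ahead of it (ctrl.grip_point_offset is the distance from the TCP to the grasp point, in m); z points along the fingers, y is the direction in which the jaws open and shut (so a half turn about z gives the same grasp; the last joint's range is limited). The gripper opens to 85 mm and grips with 20 to 120 N. Pads are 22 mm wide; open, the fingers measure 114 mm over their backs; the gripper's body (76 mm by 85 mm) begins 54 mm behind the grasp point. The pads swing forward as they close: fully open they stand 13 mm farther back than shut.
Start: joints at [-1.458, 0.181, 1.607, -0, 1.354, -0.206], TCP at [0.18, -0.546, 0.405] pointing down, gripper open.
Joint ranges: [-2.99, 2.99], [-0.89, 2.07], [0.3, 2.58], [-1.14, 4.28], [0, 2.63], [-3.12, 3.12]. Speed limits (rad/s): [2.57, 2.57, 3.01, 3.14, 3.14, 3.14].

### API

Orientations are given as a unit quaternion [w, x, y, z].
In Python, from bench import ctrl, cams, boxes_of, landmark_of gives the robot as it stands.
- The arm moves only by the shell command python3 -m handwheel 'ROWS'. ROWS is JSON, a list of rows, each an object with "offset": the shift along the tool's x, y, z in m, a list of three; "spin": the turn about the tool's z in degrees; "grip": the opening, from 0 (shut) to 1 (fully open). A call has 1 to 20 rows; each row is the pose to reach, as a shift and turn from the pose commanded when the call began, along the tool's axes at that moment; what a row does not reach only later rows make up. A row lasts 1/8 s, in which the tool goes at most 62.5 mm and 10.7 degrees, less where a joint would pass 70% of its speed; a pose out of reach is approached as far as the arm can. A call with a gripper value outside its range is refused whole. The fingers move at their own pace and stop on an object; the grip force is fixed at half the most. Time passes only in rows, so rows that repeat a pose let the fingers close. It gives the time, the measured TCP pose, the force and the opening at its end, in the units of the state.
- ctrl.get_obs(): the state, without advancing time (a new reading comes with each control period).
- cams.camera(name): name is "scene" or "top"; returns a dict with "color" (420x560x3 uint8, red, green, blue), "camera_matrix" (3x3 intrinsics, pixels), "distortion" ([k1, k2, p1, p2, k3] as OpenCV has them; the pictures are not rectified), "view" (4x4, takes a point from world to camera coordinates). Camera axes: x right, y up, looking along -z (the intrinsics and any distortion apply to the point x, -y, -z); pixel columns grow to the right and rows downward; lengths in m; the calibration is good to about 2 mm. A picture is of the moment at which its call begins. There is no depth.
- ctrl.hand_in(): hands the job in, once; it reports no verdict.
Trained networks look in a picture, given as the dict that the camera call returned (one of the last four; its "shot" number tells which), for a name from the list of things; names that differ only in an ending like _2 or _b are one class to them, and where a whole thing is asked for, a point or a joint stands for the part that bears it (a point fixed in the world has none). Each returns a list of dicts, best first, with "confidence" (0 to 1); they miss things now and then, are a little off and sometimes report something else, mostly with a low value. They report only what shows in the picture. A call takes as long as a camera call. They do not tell look-alikes from the thing itself.
- boxes_of(picture, thing): "uv" ([column, row] in pixels, amid what is visible of it).
- landmark_of(picture, thing): "uv" ([column, row] in pixels: a listed point, or the origin of a listed thing).
The state is a dict: "time_s": time; "q": joint angles; "dq": joint speeds; "joint_efforts": joint torques, N m; "eef_pos": TCP position; "eef_rot": TCP orientation; "wrist_force": force on the tool from outside, world axes, zero at the start; "torque": the same for the moment, N m; "opening": opening from 0.0 (shut) to 1.0 (fully open).
Only numpy, scipy, OpenCV 4.12 (cv2) and the standard library are available. Lean on these libraries where they do the work, as an engineer would, in place of code of your own. Each camera call takes 0.05 s, during which the arm holds its last target.

### The job

Weigh the tall corked vial of stones: set it gently upright on the scale's pan and let go, then slide the brass poise along the notched beam until the pointer comes to rest at the centre line, between the two short marks, with nothing touching the scale and the poise's catch down in a notch. The pivot is delicate: push the poise lightly rather than pinching it, with never more than about 15 N of finger force on the scale in all, do not bang the vial down, and leave the other vial, the jar and the bowl where they are.

Things in the scene. Friction and masses are not known exactly. Their poses are not given: they have to be found in the camera images.
- vial_mid (a point): Centre (half-way up) of the vial to be weighed: clear glass, full of pale stones, cork on top, 36 mm diameter, 85 mm tall, standing upright; its weight is unknown, 125 to 210 g. Only the tall vial is to be weighed.
- short_vial: Bystander: a like glass vial with dark stones but only 55 mm tall, 36 mm diameter. Origin at the centre of its underside.
- jar: Bystander: white plastic jar with a red lid, 60 mm diameter, 80 mm tall. Origin at the centre of its underside.
- bowl: Bystander: white bowl, 90 mm diameter at the rim, 35 mm high. Origin at the centre of its underside.
- scale: Fixed beam scale on a dark wooden plinth 90 mm deep, 18 mm high, from y = -115 to +285 mm. Origin on the table below the pivot; y points along the level beam from pan to pointer, z up. Pivot 110 mm above the table, pillar up to 122 mm. Steel beam 10 mm wide, 14 mm high, top ribbed: 19 notches, 8 mm apart, from y = 48 to 192 mm. Behind the pointer's tip a white plate 44 mm wide, up to 160 mm high.
- pan_centre (a point): Centre of the pan's flat floor, where the vial stands: round steel pan, 88 mm inside, rim 4 mm above the floor, 90 mm from the pivot opposite the pointer, floor about 130 mm above the table when the beam is level. The pan rides up and down with the beam by about 10 mm either way and stays level; where the vial stands on it makes no difference to the reading.
- beam (a joint): Tilt of the beam and its pointer in rad: 0 is level (pointer at the centre line), positive is pointer end up, that is the load outweighs the poise; stops at -0.11 and +0.11. Free it settles in about 1.5 s. Off the stops, moving the poise outward by one 8 mm notch lowers the reading by about 0.031.
- poise (a joint): Position of the poise along the beam in m: 0 at the innermost notch (48 mm from the pivot), growing toward the pointer end, every 0.008 is a notch, 0.144 at the outermost, where it meets a hard stop. It starts somewhere in the inner third. A notch yields to about 2 to 6 N along the beam; once over a rib the poise falls into the next notch by itself.
- catch (a joint): The poise's sprung roller catch, under its block: how far it is raised in m; about 0 when it is down in a notch, 0.0014 on top of a rib. The poise cannot come off the beam.
- tab (a point): Centre of the poise's upright brass tab, by which it is moved: 10 mm thick along the beam, 22 mm across it, 38 mm tall. The tab stands on the poise's block, 22 mm along the beam and 26 mm across, whose top is 18 mm below this point. It rides and leans with the beam. Any touch on it also disturbs the pointer.
- pointer_tip (a point): Tip of the thin dark pointer at the end of the beam, 262 mm from the pivot.
- centre_mark (a point): The point where the pointer's tip is when centred. The plate's two short marks are 6.5 mm above and below.
Things that resemble listed ones, but are neither listed nor needed, are in the scene too. What is shaped like the part that bears vial_mid but pink or red is not meant.

How it is judged:
By the outcome, as a careful person would: the job done as asked, in the order asked, and still so for the second after the job is handed in, with the robot touching nothing.
It also fails if it takes over 72 s, if anything falls off the work surface, if the arm or the gripper's body presses on something with over 40 N, if the wrist force passes 120 N, or if a joint passes its speed limit or range.

## Working session

There is one attempt and no reset: what is moved stays moved. The work goes in short steps, Python scripts to look and compute and a shell command to move; the robot and the scene stay as the last step left them, time stands still between calls to the robot, and variables do not carry over. Pictures are saved under pics/ and viewed, and the job is handed in when it is done.

```bash
ls; mkdir -p pics; cat > h.py <<'E'
import numpy as np, cv2
from bench import ctrl, cams, boxes_of, landmark_of
def save(p,name,crop=None,scale=1):
    im=p["color"][:,:,::-1]
    if crop: im=im[crop[1]:crop[3],crop[0]:crop[2]]
    if scale!=1: im=cv2.resize(im,None,fx=scale,fy=scale,interpolation=cv2.INTER_CUBIC)
    cv2.imwrite("pics/"+name,im)
def ray(p,uv):
    K=np.array(p["camera_matrix"]);d=np.array(p["distortion"]);V=np.array(p["view"])
    n=cv2.undistortPoints(np.array([[uv]],float),K,d)[0,0]
    R=V[:3,:3];t=V[:3,3]
    o=-R.T@t; v=R.T@np.array([n[0],-n[1],-1.]); return o,v/np.linalg.norm(v)
def atz(p,uv,z):
    o,v=ray(p,uv); return o+v*(z-o[2])/v[2]
def tri(ps,uvs):
    A=np.zeros((3,3));b=np.zeros(3);rs=[ray(p,u) for p,u in zip(ps,uvs)]
    for o,v in rs:
        M=np.eye(3)-np.outer(v,v);A+=M;b+=M@o
    x=np.linalg.solve(A,b)
    return x,[np.linalg.norm((np.eye(3)-np.outer(v,v))@(x-o)) for o,v in rs]
def proj(p,X):
    K=np.array(p["camera_matrix"]);d=np.array(p["distortion"]);V=np.array(p["view"])
    c=V[:3,:3]@np.array(X)+V[:3,3]
    q=np.array([c[0],-c[1],-c[2]])
    return cv2.projectPoints(q.reshape(1,1,3),np.zeros(3),np.zeros(3),K,d)[0].ravel()
E
python3 - <<'E'
from h import *
s=cams.camera("scene");t=cams.camera("top")
save(s,"s0.png");save(t,"t0.png")
o=ctrl.get_obs();print(o,ctrl.grip_point_offset)
for n in ["vial_mid","short_vial","jar","bowl","scale","pan_centre","tab","pointer_tip","centre_mark"]:
    for k,p in(("s",s),("t",t)):
        print(n,k,"L",[(np.round(d["uv"],1).tolist(),round(d["confidence"],2)) for d in landmark_of(p,n)][:5])
for n in ["vial_mid","short_vial","poise"]:
    for k,p in(("s",s),("t",t)):
        print(n,k,"B",[(np.round(d["uv"],1).tolist(),round(d["confidence"],2)) for d in boxes_of(p,n)][:5])
E
```

```text
pics
{'time_s': 0.1, 'q': array([-1.45828215e+00,  1.81468904e-01,  1.60788552e+00,  7.37606487e-06,
        1.35378375e+00, -2.06301739e-01]), 'dq': array([-0.00035723, -0.00264005, -0.00101487, -0.00126345,  0.00059222,
       -0.0006814 ]), 'joint_efforts': array([ 5.78044364e-04, -4.45877123e+01, -3.52236307e+01, -3.05594831e-04,
        4.11580782e-03,  2.85843191e-05]), 'eef_pos': array([ 0.1802211 , -0.54579781,  0.40388368]), 'eef_rot': array([-7.71745237e-04,  9.87321265e-01,  1.58732866e-01,  3.98214796e-05]), 'wrist_force': array([ 0.30297528, -0.41008982, -0.12376965]), 'torque': array([-0.01193843,  0.01109286,  0.01678302]), 'opening': 1.0008944322168956} 0.1547
vial_mid s L [([302.3, 190.8], 0.95), ([298.8, 144.9], 0.74), ([277.3, 166.6], 0.72)]
vial_mid t L [([374.1, 270.6], 0.82), ([354.6, 236.9], 0.72), ([170.3, 222.6], 0.63), ([315.9, 240.5], 0.57)]
short_vial s L [([318.6, 238.4], 0.56)]
short_vial t L []
jar s L [([247.0, 143.4], 0.57)]
jar t L [([419.5, 236.0], 0.72)]
bowl s L [([386.0, 331.8], 0.69)]
bowl t L [([170.1, 223.5], 0.97)]
scale s L [([213.2, 234.5], 0.93)]
scale t L [([330.3, 153.7], 0.93)]
pan_centre s L [([173.0, 162.9], 0.9), ([221.2, 203.9], 0.39)]
pan_centre t L [([378.1, 128.9], 0.68)]
tab s L [([220.9, 203.8], 0.94), ([388.4, 330.5], 0.74)]
tab t L [([302.1, 146.6], 0.54)]
pointer_tip s L [([299.1, 304.5], 0.81)]
pointer_tip t L [([208.5, 167.9], 0.73)]
centre_mark s L [([304.7, 296.7], 0.92), ([175.7, 159.3], 0.71)]
centre_mark t L [([205.0, 168.3], 0.8)]
vial_mid s B [([298.3, 144.3], 0.94), ([299.7, 192.7], 0.68), ([276.9, 168.1], 0.66)]
vial_mid t B [([355.1, 235.8], 0.54), ([313.1, 242.4], 0.5)]
short_vial s B [([319.5, 230.8], 0.57)]
short_vial t B []
poise s B [([220.9, 211.3], 0.59)]
poise t B [([302.3, 147.3], 0.55), ([166.9, 222.6], 0.47)]
```

View pics/s0.png

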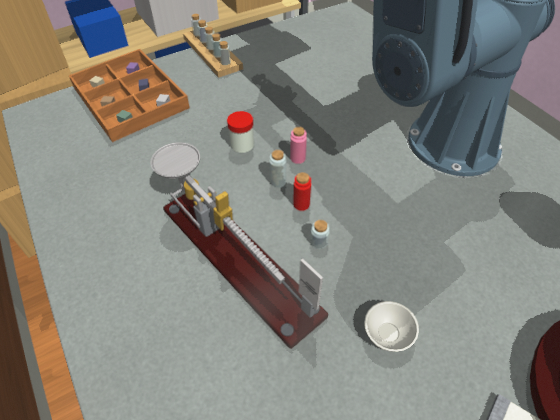

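View pics/t0.png

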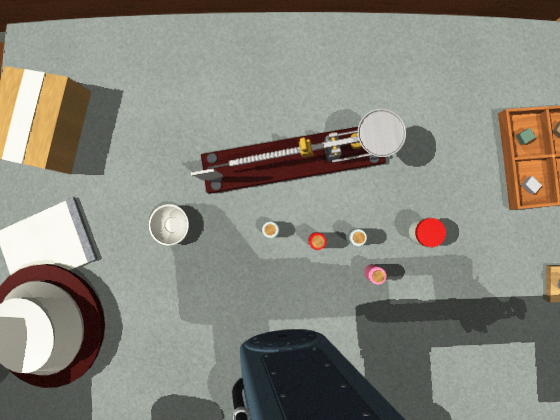

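```bash
python3 - <<'E'
import cv2
a=cv2.imread('pics/s0.png')[110:260,140:360]
cv2.imwrite('pics/s0c.png',cv2.resize(a,None,fx=3.6,fy=3.6,interpolation=cv2.INTER_CUBIC))
a=cv2.imread('pics/t0.png')[190:310,270:450]
cv2.imwrite('pics/t0c.png',cv2.resize(a,None,fx=4,fy=4,interpolation=cv2.INTER_CUBIC))
E
```

```text
(no output)
```

View pics/s0c.png

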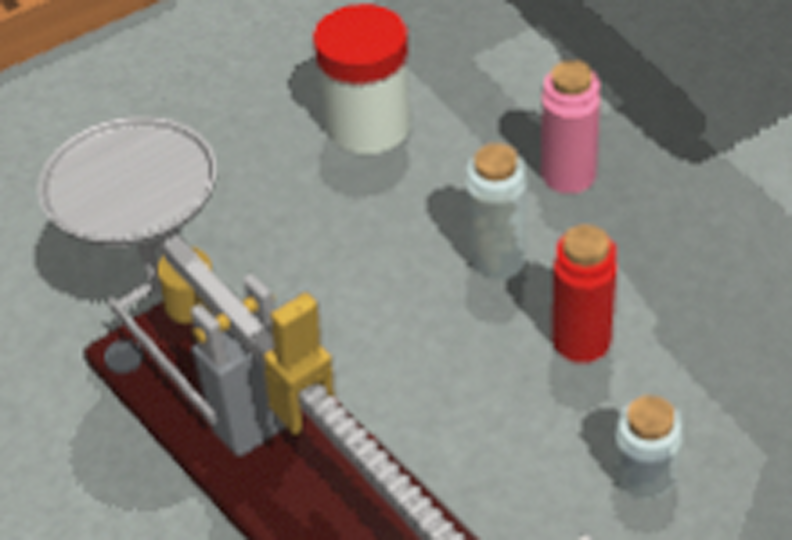

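View pics/t0c.png

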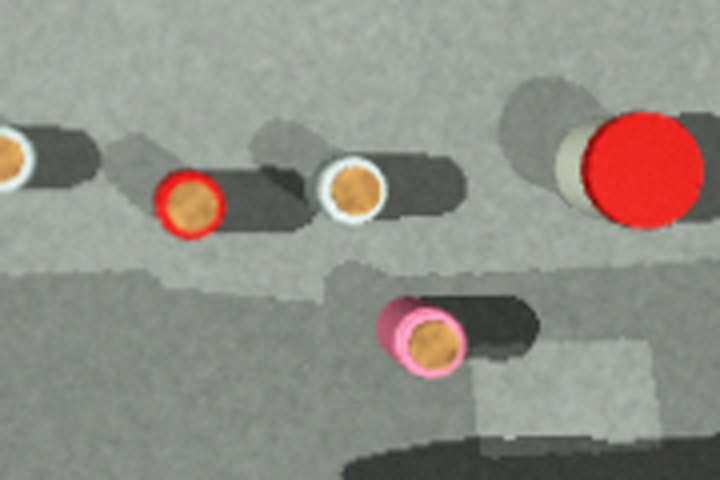

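What could be taken for the tall vial (scene / top pixels): the clear tall vial at (277,167) / (358,238), the pink look-alike at (298,145) / (376,274), the red look-alike at (302,191) / (317,241), and the short clear vial at (319,231) / (270,229). The close crops show that the vial at (277,167) is clear, tall and corked, so I choose that one. The poise is at scene (221,207) and top (302,147), and the pan is at scene (175,160) and top (382,132).

```bash
cat > m.py <<'E'
from h import *
s=cams.camera("scene");t=cams.camera("top")
def T(n,a,b):
    x,e=tri([s,t],[a,b]);print(n,np.round(x,4),np.round(e,4));return x
print("top view origin",ray(t,(280,210))[0])
print("scene cam",ray(s,(280,210))[0])
cork=T("cork top",(277.5,154.5),(358.5,237.3))
T("pink cork",(298.7,131),(378,275.5))
T("red cork",(302.5,177.5),(317.8,241))
T("short cork",(320.3,225.5),(270,229.2))
T("jar lid",(240,121.5),(431,232.5))
print("bowl",atz(t,(169,225),.02),atz(s,(391,327),.02))
T("pan",(175.8,160),(381.8,133))
T("tab top",(221.9,195),(302.5,146))
T("tab",(220.9,203.8),(302.1,146.6))
T("ptip",(299.1,304.5),(208.5,167.9))
T("mark",(304.7,296.7),(205,168.3))
T("scale",(213.2,234.5),(330.3,153.7))
print("plinth screws t",[atz(t,u,.018) for u in ((212,158),(214,183),(377,160))])
print("screws s",[atz(s,u,.018) for u in ((288,328),(175,209))])
print("vial base s",atz(s,(278,182),0))
E
python3 m.py
python3 - <<'E'
import cv2
a=cv2.imread('pics/t0.png')[90:210,180:420]
cv2.imwrite('pics/t0d.png',cv2.resize(a,None,fx=3.3,fy=3.3,interpolation=cv2.INTER_CUBIC))
a=cv2.imread('pics/s0.png')[180:350,160:340]
cv2.imwrite('pics/s0d.png',cv2.resize(a,None,fx=3.5,fy=3.5,interpolation=cv2.INTER_CUBIC))
E
```

```text
top view origin [0.45777616 0.00924988 0.9703347 ]
scene cam [0.76352877 0.45986532 0.70377816]
cork top [ 0.4333 -0.1087  0.0851] [0.0003 0.0003]
pink cork [ 0.3569 -0.148   0.0862] [0.0003 0.0003]
red cork [ 0.4247 -0.027   0.0847] [0. 0.]
short cork [0.4468 0.0714 0.0541] [0. 0.]
jar lid [ 0.444  -0.259   0.0726] [0.0002 0.0002]
bowl [0.45225176 0.29647153 0.02      ] [0.4490201  0.29134706 0.02      ]
pan [ 0.6336 -0.1453  0.1401] [0.0002 0.0002]
tab top [0.6039 0.0048 0.1683] [0.0025 0.0025]
tab [0.6073 0.005  0.1479] [0.0035 0.0035]
ptip [0.5735 0.1986 0.0735] [0.0019 0.0019]
mark [0.5679 0.2014 0.0989] [0.0001 0.0001]
scale [ 0.6166 -0.0572 -0.0058] [0.0007 0.0007]
plinth screws t [array([0.60097842, 0.20419422, 0.018     ]), array([0.54574031, 0.19844339, 0.018     ]), array([ 0.5994637 , -0.15712273,  0.018     ])]
screws s [array([0.59788263, 0.20191692, 0.018     ]), array([ 0.66242335, -0.14068983,  0.018     ])]
vial base s [ 0.43241111 -0.11016531  0.        ]
```

View pics/t0d.png

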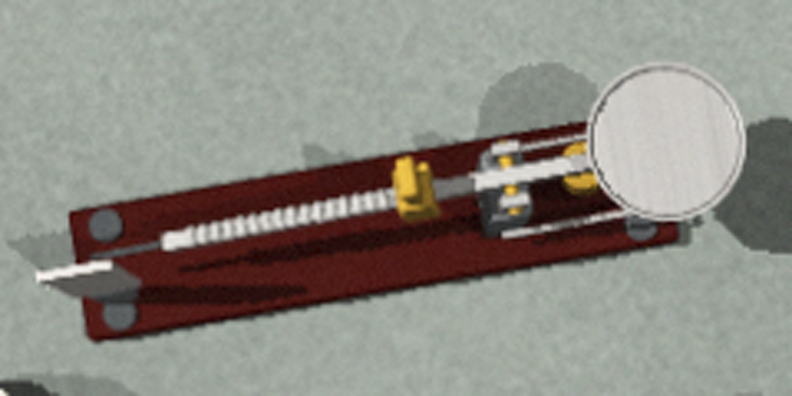

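View pics/s0d.png

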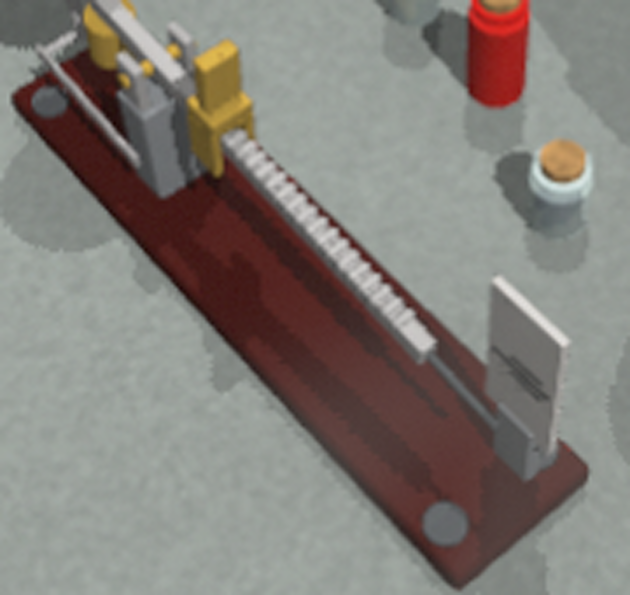

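```bash
cat > g.py <<'E'
from h import *
from scipy.spatial.transform import Rotation as Rr
def plan(g, jaw=None):
    "grasp point world g, jaw dir angle deg -> offset, spin"
    o=ctrl.get_obs();q=o["eef_rot"];R=Rr.from_quat([q[1],q[2],q[3],q[0]]).as_matrix()
    gp=o["eef_pos"]+R[:,2]*ctrl.grip_point_offset
    off=R.T@(np.array(g)-gp)
    a=np.degrees(np.arctan2(R[1,1],R[0,1]))
    print("t",round(o["time_s"],2),"grip pt",np.round(gp,4),"jaw",round(a,2),"open",round(o["opening"],3),"F",np.round(o["wrist_force"],2))
    print("offset",np.round(off,4),"spin",None if jaw is None else round((a-jaw+90)%180-90,1))
E
python3 -c "
from g import *
plan([.4333,-.1090,.05],-30)
print(ctrl.get_obs()['q'])"
```

```text
t 1.4 grip pt [ 0.1803 -0.546   0.25  ] jaw -71.73 open 1.004 F [ 0.02  0.5  -0.36]
offset [ 0.3773 -0.3357  0.2   ] spin -41.7
[-1.45827699e+00  1.80790782e-01  1.60700516e+00  1.69752558e-05
  1.35382603e+00 -2.06300270e-01]
```

```bash
python3 -m handwheel '[{"offset":[0.06,-0.053,0],"spin":-7,"grip":1},{"offset":[0.10,-0.09,0],"spin":-14,"grip":1},{"offset":[0.14,-0.125,0],"spin":-21,"grip":1},{"offset":[0.185,-0.165,0],"spin":-28,"grip":1},{"offset":[0.23,-0.205,0],"spin":-35,"grip":1},{"offset":[0.275,-0.245,0],"spin":-41.7,"grip":1},{"offset":[0.32,-0.285,0.02],"spin":-41.7,"grip":1},{"offset":[0.35,-0.311,0.04],"spin":-41.7,"grip":1},{"offset":[0.37,-0.33,0.06],"spin":-41.7,"grip":1},{"offset":[0.377,-0.336,0.08],"spin":-41.7,"grip":1},{"offset":[0.377,-0.336,0.08],"spin":-41.7,"grip":1},{"offset":[0.377,-0.336,0.08],"spin":-41.7,"grip":1}]'
python3 - <<'E'
from g import *
s=cams.camera("scene");t=cams.camera("top")
save(s,"s1.png",(180,60,400,220),3.5);save(t,"t1.png",(250,150,450,300),3.5)
plan([.4333,-.1090,.05],-30)
E
```

```text
time_s: 2.9
eef_pos: [0.4331, -0.1093, 0.3255]
eef_rot: [0.0, 0.866, 0.5, 0.0]
wrist_force: [-0.2, -0.2, 0.4]
opening: 0.998
t 3.0 grip pt [ 0.4334 -0.1097  0.1711] jaw -30.09 open 1.002 F [ 0.07  0.1  -0.24]
offset [ 0.0006 -0.0007  0.1211] spin -0.1
```

View pics/s1.png

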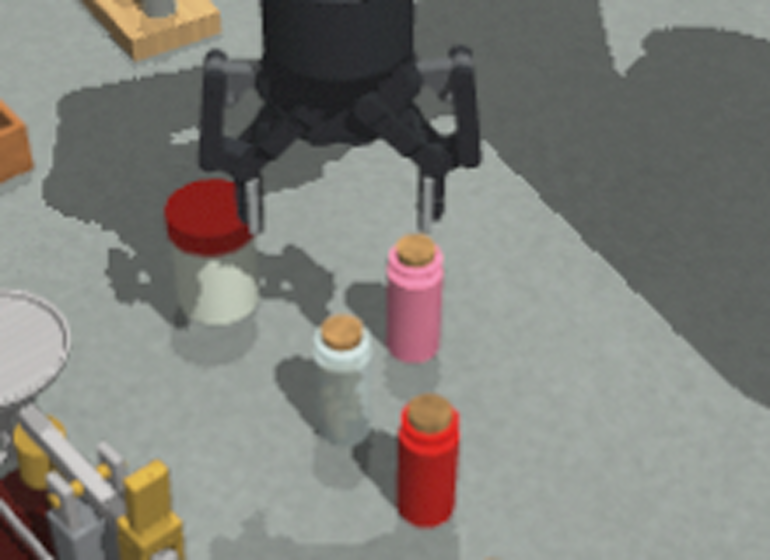

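View pics/t1.png

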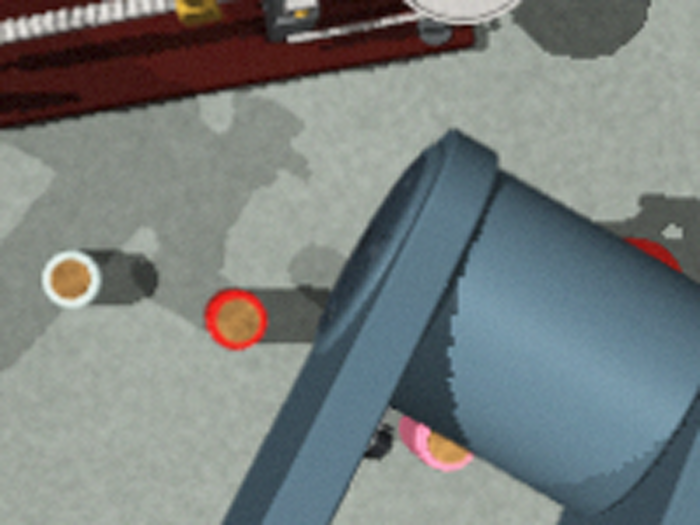

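The open gripper hovers straight above the clear vial (crop (342,380)). The red and pink look-alikes are clear of the finger plane. I'm descending now.

```bash
python3 -m handwheel '[{"offset":[0,-0.0005,0.04],"spin":0,"grip":1},{"offset":[0,-0.0005,0.075],"spin":0,"grip":1},{"offset":[0,-0.0005,0.10],"spin":0,"grip":1},{"offset":[0,-0.0005,0.12],"spin":0,"grip":1},{"offset":[0,-0.0005,0.12],"spin":0,"grip":1},{"offset":[0,-0.0005,0.12],"spin":0,"grip":0.5},{"offset":[0,-0.0005,0.12],"spin":0,"grip":0.3},{"offset":[0,-0.0005,0.12],"spin":0,"grip":0.2},{"offset":[0,-0.0005,0.12],"spin":0,"grip":0.2},{"offset":[0,-0.0005,0.12],"spin":0,"grip":0.2},{"offset":[0,-0.0005,0.12],"spin":0,"grip":0.2}]'
python3 - <<'E'
from g import *
s=cams.camera("scene")
save(s,"s2.png",(180,60,400,220),3.5)
plan([.4333,-.1090,.05],-30)
E
```

```text
time_s: 4.38
eef_pos: [0.433, -0.1088, 0.2058]
eef_rot: [0.001, 0.866, 0.5, 0.0]
wrist_force: [-1.4, 1.0, 4.6]
opening: 0.403
t 4.42 grip pt [ 0.4333 -0.109   0.0511] jaw -30.02 open 0.406 F [-0.8  -0.41  4.92]
offset [-0.      0.0001  0.0011] spin -0.0
```

View pics/s2.png

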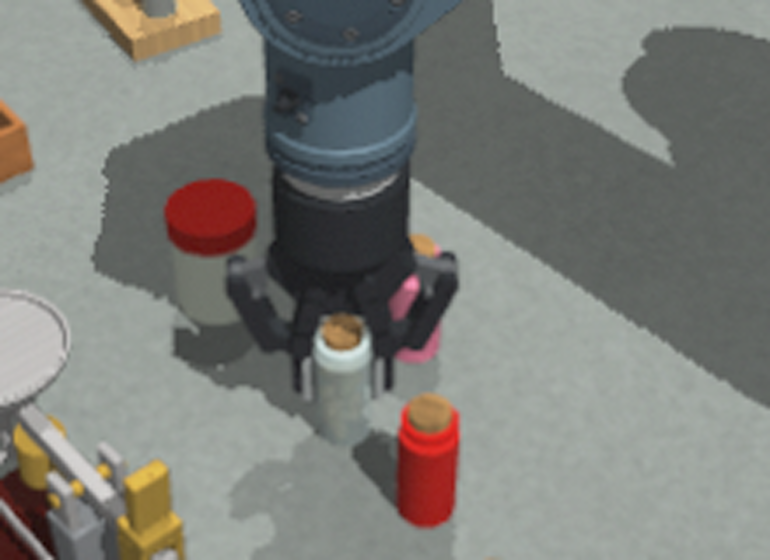

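```bash
python3 -m handwheel '[{"offset":[0,0,-0.01],"spin":0,"grip":0.2},{"offset":[0,0,-0.04],"spin":0,"grip":0.2},{"offset":[0,0,-0.08],"spin":0,"grip":0.2},{"offset":[0,0,-0.12],"spin":0,"grip":0.2},{"offset":[0,0,-0.15],"spin":0,"grip":0.2},{"offset":[0,0,-0.165],"spin":0,"grip":0.2},{"offset":[0,0,-0.175],"spin":0,"grip":0.2},{"offset":[0,0,-0.175],"spin":0,"grip":0.2},{"offset":[0.01,0.028,-0.175],"spin":8,"grip":0.2},{"offset":[0.023,0.065,-0.175],"spin":16,"grip":0.2},{"offset":[0.037,0.104,-0.175],"spin":24,"grip":0.2},{"offset":[0.051,0.143,-0.175],"spin":32,"grip":0.2},{"offset":[0.061,0.17,-0.175],"spin":40,"grip":0.2},{"offset":[0.066,0.185,-0.175],"spin":46,"grip":0.2},{"offset":[0.0687,0.1916,-0.175],"spin":49.4,"grip":0.2},{"offset":[0.0687,0.1916,-0.175],"spin":49.4,"grip":0.2},{"offset":[0.0687,0.1916,-0.175],"spin":49.4,"grip":0.2},{"offset":[0.0687,0.1916,-0.175],"spin":49.4,"grip":0.2}]'
python3 - <<'E'
from g import *
s=cams.camera("scene");t=cams.camera("top")
save(s,"s3.png",(120,60,340,220),3.5);save(t,"t3.png")
plan([.6336,-.1453,.195],-79.4)
E
```

```text
time_s: 6.68
eef_pos: [0.6324, -0.1449, 0.3794]
eef_rot: [-0.0, 0.996, 0.092, -0.0]
wrist_force: [0.3, -0.1, -1.7]
opening: 0.409
t 6.78 grip pt [ 0.6325 -0.145   0.2251] jaw -79.42 open 0.406 F [ 0.09 -0.54 -0.81]
offset [0.001  0.0005 0.0301] spin -0.0
```

View pics/s3.png

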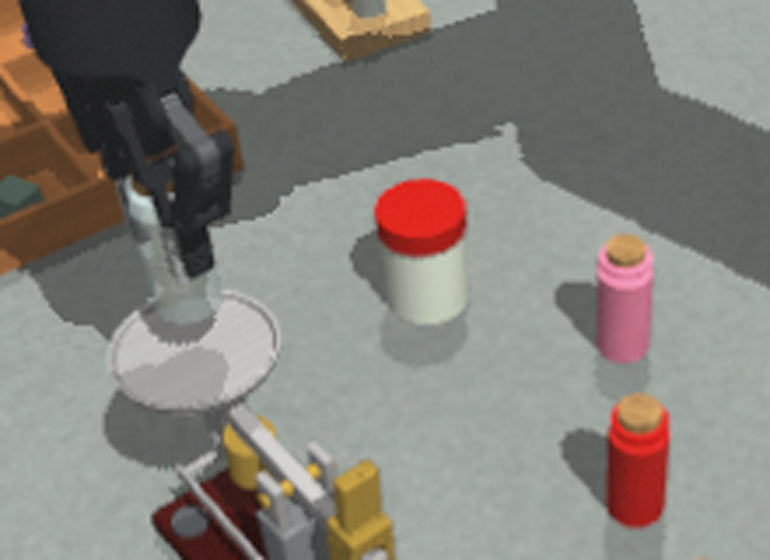

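View pics/t3.png

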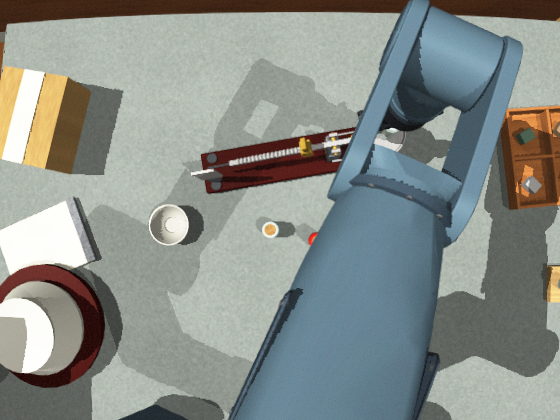

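The vial hangs upright over the pan (crop (180,300)), about 34 mm above it by my reckoning. I'll lower it gently in steps.

```bash
python3 -m handwheel '[{"offset":[0.001,0.0005,0.012],"spin":0,"grip":0.2},{"offset":[0.001,0.0005,0.020],"spin":0,"grip":0.2},{"offset":[0.001,0.0005,0.026],"spin":0,"grip":0.2},{"offset":[0.001,0.0005,0.029],"spin":0,"grip":0.2},{"offset":[0.001,0.0005,0.031],"spin":0,"grip":0.2},{"offset":[0.001,0.0005,0.033],"spin":0,"grip":0.2},{"offset":[0.001,0.0005,0.035],"spin":0,"grip":0.2},{"offset":[0.001,0.0005,0.037],"spin":0,"grip":0.2},{"offset":[0.001,0.0005,0.039],"spin":0,"grip":0.2},{"offset":[0.001,0.0005,0.041],"spin":0,"grip":0.2},{"offset":[0.001,0.0005,0.041],"spin":0,"grip":0.2}]'
python3 - <<'E'
from g import *
s=cams.camera("scene")
save(s,"s4.png",(120,60,340,340),2)
plan([.6336,-.1453,.195],-79.4)
E
```

```text
time_s: 8.15
eef_pos: [0.6338, -0.1453, 0.3384]
eef_rot: [-0.0, 0.996, 0.092, -0.0]
wrist_force: [0.7, -0.8, -1.4]
opening: 0.409
t 8.2 grip pt [ 0.6337 -0.1452  0.1839] jaw -79.43 open 0.408 F [-0.21  0.49 -1.29]
offset [-0.0001  0.     -0.0111] spin -0.0
```

View pics/s4.png

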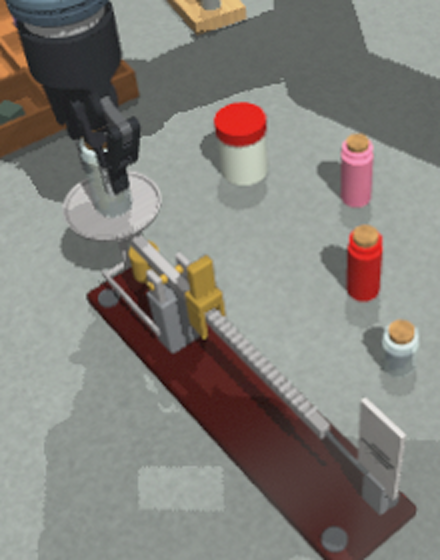

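The pan has moved down under the vial (beam end risen from about (283,280) to (282,272)), and the force is low. I'll go the last millimetres towards the lower stop and then release.

```bash
python3 -m handwheel '[{"offset":[0,0,0.002],"spin":0,"grip":0.2},{"offset":[0,0,0.004],"spin":0,"grip":0.2},{"offset":[0,0,0.006],"spin":0,"grip":0.2},{"offset":[0,0,0.008],"spin":0,"grip":0.2},{"offset":[0,0,0.0095],"spin":0,"grip":0.2},{"offset":[0,0,0.0105],"spin":0,"grip":0.2},{"offset":[0,0,0.0105],"spin":0,"grip":0.2}]'
python3 - <<'E'
from g import *
s=cams.camera("scene")
save(s,"s5.png",(120,60,340,340),2)
plan([.6336,-.1453,.195],-79.4)
E
```

```text
time_s: 9.07
eef_pos: [0.6338, -0.1453, 0.3281]
eef_rot: [-0.0, 0.996, 0.092, -0.0]
wrist_force: [0.5, 0.1, -2.0]
opening: 0.409
t 9.12 grip pt [ 0.6338 -0.1453  0.1735] jaw -79.43 open 0.405 F [-0.13  0.49 -2.32]
offset [-0.0002  0.     -0.0215] spin -0.0
```

View pics/s5.png

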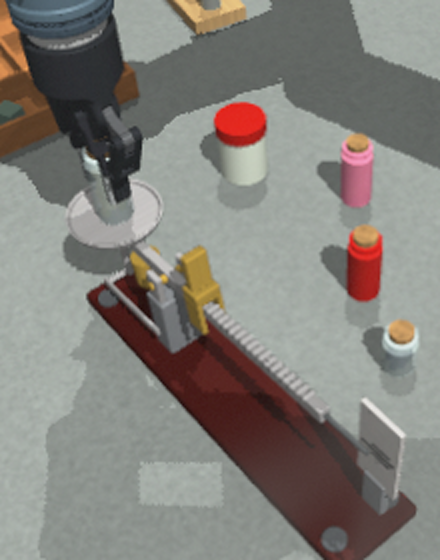

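```bash
cat > tilt.py <<'E'
from h import *
P=np.array([.6171,-.0568,0]);Y=np.array([-.183,.983,0]);Z=np.array([0,0,1.])
def pt(y,z,a): # point on beam frame (z rel pivot)
    return P+Y*(y*np.cos(a)-z*np.sin(a))+Z*(.110+y*np.sin(a)+z*np.cos(a))
if __name__=="__main__":
    s=cams.camera("scene")
    for a in (-.11,-.06,0,.06,.11): print(a,"end",proj(s,pt(200,0,a)*0+pt(.200,.007,a)),"tip",proj(s,pt(.262,0,a)),"tab",proj(s,pt(.064,.045,a)),"pan",proj(s,P-.09*Y+Z*(.13-.09*np.sin(a))))
    for n in("pointer_tip","centre_mark","tab","pan_centre"): print(n,[(np.round(d["uv"],1).tolist(),round(d["confidence"],2)) for d in landmark_of(s,n)][:3])
    save(s,"tmp_plate.png",(260,240,340,320),7)
E
python3 tilt.py
```

```text
-0.11 end [277.4617737  272.28322236] tip [302.7310104 301.4044167] tab [225.88439215 205.5512829 ] pan [175.98970138 160.0897218 ]
-0.06 end [277.60522951 269.24917829] tip [303.52148786 297.98554118] tab [224.97704625 203.58631011] pan [176.43228418 161.80095685]
0 end [277.50829292 265.24401775] tip [304.11917699 293.34524209] tab [223.81366189 201.19555784] pan [176.96061681 163.84238872]
0.06 end [277.10685697 260.84552913] tip [304.30984854 288.11062999] tab [222.57348908 198.77922593] pan [177.48416768 165.86389722]
0.11 end [276.53236234 256.88507579] tip [304.14005823 283.29167407] tab [221.48516353 196.7540428 ] pan [177.91550525 167.52827783]
pointer_tip [([303.6, 287.8], 0.66), ([319.9, 238.6], 0.47)]
centre_mark [([303.8, 295.4], 0.81)]
tab [([217.1, 196.0], 0.75)]
pan_centre [([177.8, 166.9], 0.84), ([304.1, 296.7], 0.51)]
```

View pics/tmp_plate.png

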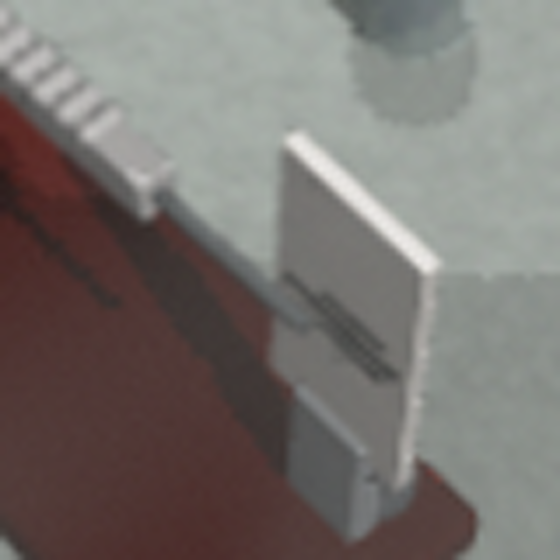

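The pointer is now at about (304,286), above the centre line (about (304,293)), so the pan is nearly at its lower stop. I'll go 1.5 mm further and open.

```bash
python3 -m handwheel '[{"offset":[0,0,0.001],"spin":0,"grip":0.3},{"offset":[0,0,0.0015],"spin":0,"grip":0.38},{"offset":[0,0,0.0015],"spin":0,"grip":0.45},{"offset":[0,0,0.0015],"spin":0,"grip":0.5},{"offset":[0,0,0.0015],"spin":0,"grip":0.6},{"offset":[0,0,0.0015],"spin":0,"grip":0.8},{"offset":[0,0,0.0015],"spin":0,"grip":0.8},{"offset":[0,0,0.0015],"spin":0,"grip":0.8}]'
python3 - <<'E'
from g import *
s=cams.camera("scene")
save(s,"s6.png",(120,60,340,340),2.1)
plan([.6336,-.1453,.195],-79.4)
E
```

```text
time_s: 10.38
eef_pos: [0.6338, -0.1453, 0.3267]
eef_rot: [0.0, 0.996, 0.092, 0.0]
wrist_force: [-0.3, 0.7, -0.3]
opening: 0.798
t 10.43 grip pt [ 0.6338 -0.1453  0.172 ] jaw -79.43 open 0.798 F [ 0.14  0.62 -0.68]
offset [-0.0002 -0.     -0.023 ] spin -0.0
```

View pics/s6.png

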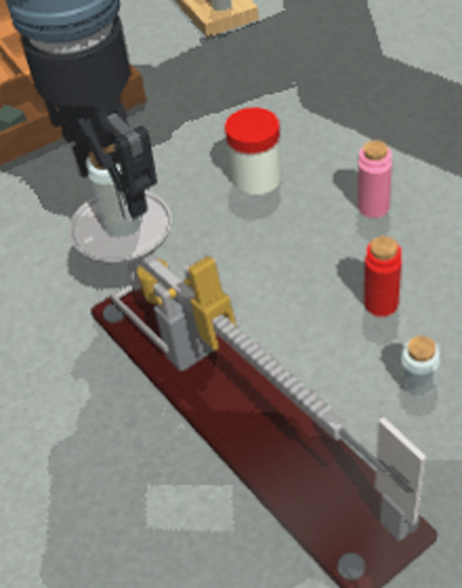

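The fingers are off the vial. It stands on the pan near the middle, and the pointer is up at the stop. I'll retreat upward and go above the poise tab.

```bash
python3 -m handwheel '[{"offset":[0,0,-0.015],"spin":0,"grip":0.8},{"offset":[0,0,-0.045],"spin":0,"grip":0.8},{"offset":[0,0,-0.075],"spin":0,"grip":0.8},{"offset":[0,0,-0.09],"spin":0,"grip":0.8},{"offset":[0,-0.02,-0.09],"spin":0,"grip":0.8},{"offset":[0,-0.06,-0.09],"spin":0,"grip":0.55},{"offset":[0,-0.1,-0.09],"spin":0,"grip":0.55},{"offset":[0,-0.13,-0.09],"spin":0,"grip":0.55},{"offset":[0,-0.141,-0.085],"spin":0,"grip":0.55},{"offset":[0,-0.141,-0.07],"spin":0,"grip":0.55},{"offset":[0,-0.141,-0.06],"spin":0,"grip":0.55},{"offset":[0,-0.141,-0.06],"spin":0,"grip":0.55}]'
python3 - <<'E'
from g import *
s=cams.camera("scene");t=cams.camera("top")
save(s,"s7.png",(120,60,340,340),2.1);save(t,"t7.png",(180,80,440,230),3)
plan([.6078,-.0069,.172],-79.4)
E
```

```text
time_s: 11.92
eef_pos: [0.6077, -0.0077, 0.3846]
eef_rot: [-0.0, 0.996, 0.091, -0.002]
wrist_force: [1.1, 0.3, 1.1]
opening: 0.549
t 12.03 grip pt [ 0.6081 -0.0075  0.2317] jaw -79.51 open 0.544 F [0.95 0.27 0.38]
offset [-0.0001 -0.0007  0.0597] spin -0.1
```

View pics/s7.png

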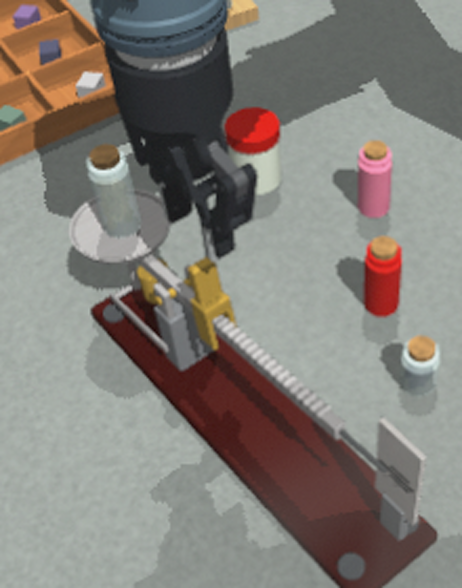

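View pics/t7.png

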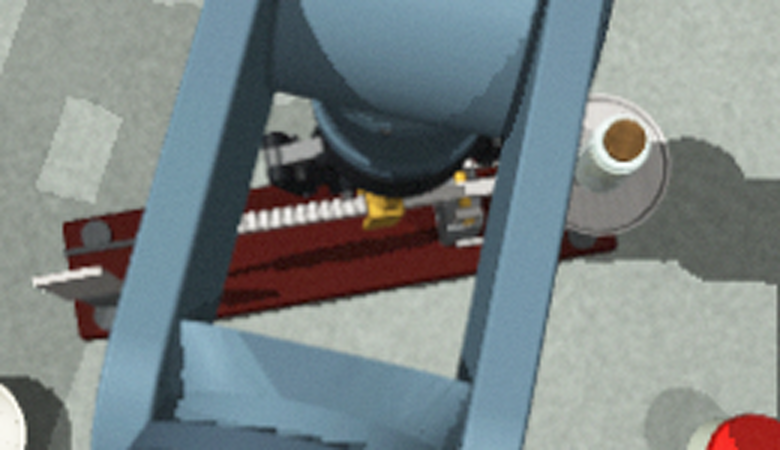

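```bash
python3 - <<'E'
from tilt import *
s=cams.camera("scene")
C=np.array([.6078,-.0069,0])
f=lambda X:np.round((proj(s,X)-[120,60])*2.1)
for z in (.142,.16,.18): print(z,[f(C+Y*d+Z*z) for d in (-.023,-.005,0,.005,.023)])
for k in (0,1,2): print(k,[f(pt(.048+.008*k,h,.11)) for h in (.027,.045,.064)])
print([(np.round(d["uv"],1).tolist(),round(d["confidence"],2)) for d in landmark_of(s,"tab")][:3])
print("tips now",[f(C+Y*d+Z*.214) for d in (-.023,.023)])
E
```

```text
0.142 [array([194., 282.]), array([206., 294.]), array([210., 298.]), array([214., 301.]), array([227., 314.])]
0.16 [array([191., 267.]), array([204., 280.]), array([208., 283.]), array([211., 287.]), array([225., 299.])]
0.18 [array([188., 250.]), array([201., 263.]), array([205., 266.]), array([208., 270.]), array([222., 283.])]
0 [array([206., 293.]), array([202., 278.]), array([197., 260.])]
1 [array([211., 298.]), array([207., 282.]), array([203., 265.])]
2 [array([217., 303.]), array([213., 287.]), array([209., 270.])]
[([216.2, 190.9], 0.86)]
tips now [array([182., 220.]), array([218., 252.])]
```

The vial stands upright on the pan (scene crop (108,195)). The half-open gripper straddles the tab (tab top at crop (205,265)). I'll descend around the tab with clearance on both sides.

```bash
python3 -m handwheel '[{"offset":[0,0,0.02],"spin":0,"grip":0.55},{"offset":[0,0,0.04],"spin":0,"grip":0.55},{"offset":[0,0,0.052],"spin":0,"grip":0.55},{"offset":[0,0,0.058],"spin":0,"grip":0.55},{"offset":[0,0,0.058],"spin":0,"grip":0.55}]'
python3 - <<'E'
from g import *
s=cams.camera("scene")
save(s,"s8.png",(140,120,340,320),3)
plan([.6078,-.0069,.172],-79.4)
E
```

```text
time_s: 12.75
eef_pos: [0.6079, -0.0066, 0.3281]
eef_rot: [-0.0, 0.996, 0.092, -0.0]
wrist_force: [-0.1, -0.2, 0.3]
opening: 0.548
t 12.8 grip pt [ 0.6082 -0.0067  0.1741] jaw -79.43 open 0.548 F [0.2  0.21 0.73]
offset [-0.0004  0.0002  0.0021] spin -0.0
```

View pics/s8.png

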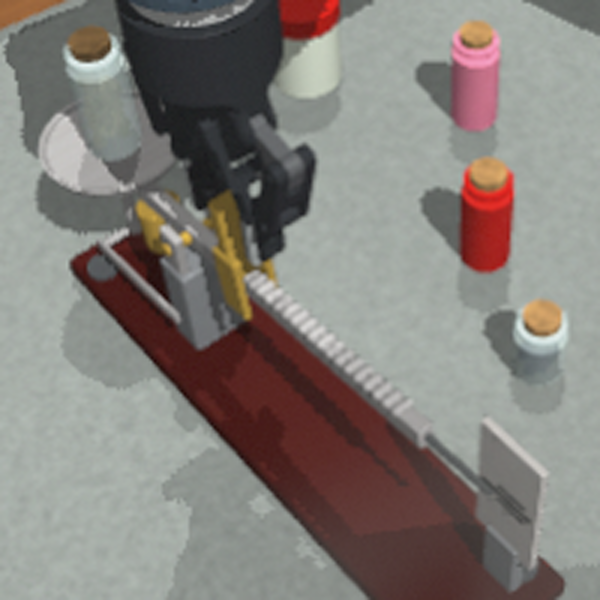

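The fingers straddle the tab (scene crop (235,230)) without touching: the pointer is still up and the force is near 0. I'll push outward slowly with the inner finger.

```bash
python3 -m handwheel '[{"offset":[0,-0.007,0.001],"spin":0,"grip":0.55},{"offset":[0,-0.013,0.001],"spin":0,"grip":0.55},{"offset":[0,-0.016,0.001],"spin":0,"grip":0.55},{"offset":[0,-0.019,0.001],"spin":0,"grip":0.55},{"offset":[0,-0.022,0.001],"spin":0,"grip":0.55},{"offset":[0,-0.025,0.001],"spin":0,"grip":0.55},{"offset":[0,-0.028,0.001],"spin":0,"grip":0.55},{"offset":[0,-0.031,0.001],"spin":0,"grip":0.55},{"offset":[0,-0.034,0.001],"spin":0,"grip":0.55},{"offset":[0,-0.037,0.001],"spin":0,"grip":0.55},{"offset":[0,-0.040,0.001],"spin":0,"grip":0.55}]'
python3 - <<'E'
from g import *
s=cams.camera("scene")
save(s,"s9.png",(140,120,340,320),3)
plan([.6078,-.0069,.172],-79.4)
E
```

```text
time_s: 14.18
eef_pos: [0.6006, 0.0329, 0.3276]
eef_rot: [0.0, 0.996, 0.092, -0.0]
wrist_force: [0.1, -2.7, -1.6]
opening: 0.552
t 14.22 grip pt [0.6005 0.0331 0.1729] jaw -79.42 open 0.552 F [-0.39 -2.12 -1.63]
offset [-0.0002  0.0406  0.0009] spin -0.0
```

View pics/s9.png

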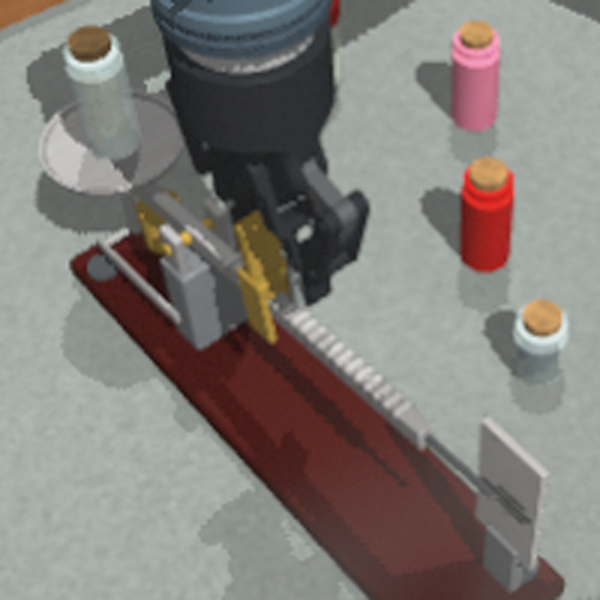

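```bash
python3 -m handwheel '[{"offset":[0,-0.003,0],"spin":0,"grip":0.55},{"offset":[0,-0.006,0],"spin":0,"grip":0.55},{"offset":[0,-0.009,0],"spin":0,"grip":0.55},{"offset":[0,-0.012,-0.001],"spin":0,"grip":0.55},{"offset":[0,-0.015,-0.001],"spin":0,"grip":0.55},{"offset":[0,-0.018,-0.001],"spin":0,"grip":0.55},{"offset":[0,-0.021,-0.001],"spin":0,"grip":0.55},{"offset":[0,-0.024,-0.002],"spin":0,"grip":0.55},{"offset":[0,-0.027,-0.002],"spin":0,"grip":0.55},{"offset":[0,-0.030,-0.002],"spin":0,"grip":0.55},{"offset":[0,-0.032,-0.002],"spin":0,"grip":0.55}]'
python3 - <<'E'
from g import *
s=cams.camera("scene")
save(s,"s10.png",(140,120,340,320),3)
plan([.6078,-.0069,.172],-79.4)
E
```

```text
time_s: 15.6
eef_pos: [0.5948, 0.0642, 0.3297]
eef_rot: [0.0, 0.996, 0.092, 0.0]
wrist_force: [0.1, -1.9, -1.1]
opening: 0.554
t 15.65 grip pt [0.5947 0.0643 0.1749] jaw -79.42 open 0.55 F [ 0.71 -0.93  0.13]
offset [-0.0002  0.0724  0.0029] spin -0.0
```

View pics/s10.png

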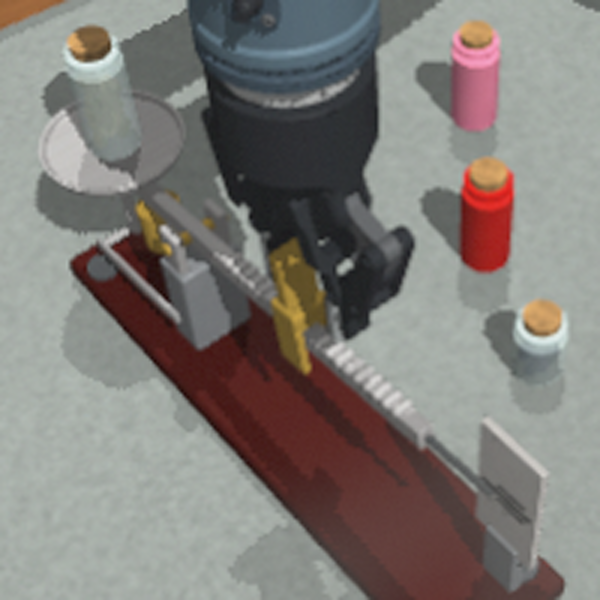

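The poise has moved to about mid-beam (crop (300,300)), and the pointer is still up. I'll back off to centre the jaws around the tab and let the beam settle.

```bash
python3 -m handwheel '[{"offset":[0,0.006,0],"spin":0,"grip":0.55},{"offset":[0,0.012,0],"spin":0,"grip":0.55},{"offset":[0,0.016,0],"spin":0,"grip":0.55},{"offset":[0,0.016,0],"spin":0,"grip":0.55},{"offset":[0,0.016,0],"spin":0,"grip":0.55},{"offset":[0,0.016,0],"spin":0,"grip":0.55},{"offset":[0,0.016,0],"spin":0,"grip":0.55},{"offset":[0,0.016,0],"spin":0,"grip":0.55},{"offset":[0,0.016,0],"spin":0,"grip":0.55},{"offset":[0,0.016,0],"spin":0,"grip":0.55},{"offset":[0,0.016,0],"spin":0,"grip":0.55},{"offset":[0,0.016,0],"spin":0,"grip":0.55}]'
cat > look.py <<'E'
import sys
from g import *
import tilt
n=sys.argv[1]
s=cams.camera("scene")
save(s,n+"a.png",(140,120,340,320),3)
save(s,n+"b.png",(270,250,330,310),10)
for a in (-.05,-.03,0,.03,.05,.08,.11): print(a,(proj(s,tilt.pt(.262,0,a))-[270,250])*10, "end",(proj(s,tilt.pt(.2,.007,a))-[140,120])*3)
for m in("pointer_tip","centre_mark","tab"): print(m,[(np.round(d["uv"],1).tolist(),round(d["confidence"],2)) for d in landmark_of(s,m)][:2])
plan([.6078,-.0069,.172],-79.4)
E
python3 look.py s11
```

```text
time_s: 17.15
eef_pos: [0.5977, 0.0484, 0.3297]
eef_rot: [-0.0, 0.996, 0.092, 0.0]
wrist_force: [-0.8, -0.6, 1.0]
opening: 0.551
-0.05 [336.48287547 472.53125782] end [412.82922414 445.82755472]
-0.03 [338.69623703 457.3925682 ] end [412.78238224 441.88831192]
0 [341.19176994 433.4524209 ] end [412.52487877 435.73205324]
0.03 [342.66958392 408.02574531] end [412.0389295  429.28063664]
0.05 [343.07395516 390.24556623] end [411.58607906 424.81693511]
0.08 [342.7866826 362.3290659] end [410.71073322 417.87953364]
0.11 [341.40058232 332.91674075] end [409.59708703 410.65522736]
pointer_tip [([301.9, 285.4], 0.92), ([303.2, 295.6], 0.24)]
centre_mark [([304.5, 294.4], 0.71)]
tab [([235.2, 213.0], 0.8), ([179.5, 165.7], 0.19)]
t 17.35 grip pt [0.5977 0.0484 0.175 ] jaw -79.43 open 0.548 F [-0.35  0.51 -0.03]
offset [-0.0002  0.0562  0.003 ] spin -0.0
```

View pics/s11a.png

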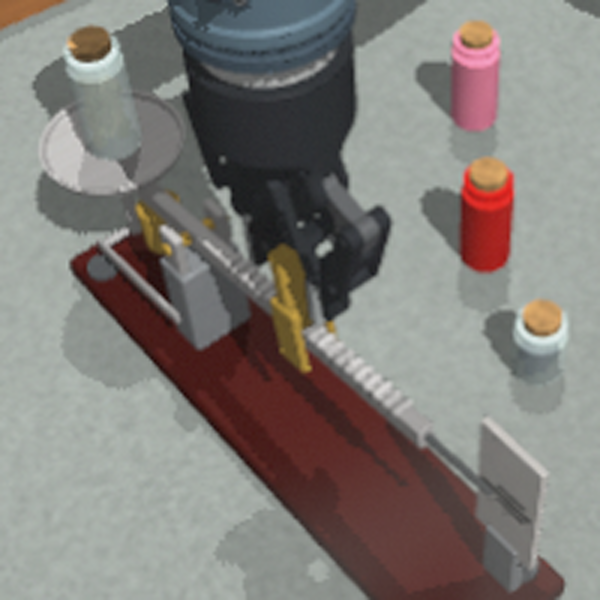

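View pics/s11b.png

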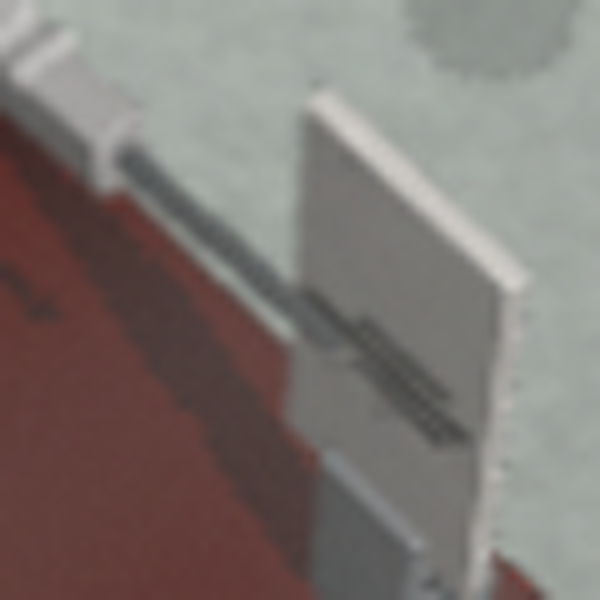

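```bash
python3 - <<'E'
from tilt import *
s=cams.camera("scene");t=cams.camera("top")
print("plate top ctr",atz(t,(202.1,172.1),.16))
for k in range(4,11): print(k,[np.round(proj(s,pt(.048+.008*k,h,.11)),1) for h in (.027,.045,.064)], np.round(((proj(s,pt(.048+.008*k,.064,.11))-[140,120])*3)),np.round(((proj(s,pt(.048+.008*k,.027,.11))-[140,120])*3)))
E
```

```text
plate top ctr [0.55294602 0.19327345 0.16      ]
4 [array([228.9, 209.1]), array([227.1, 201.5]), array([225.2, 193.1])] [255. 219.] [267. 267.]
5 [array([231.7, 211.5]), array([230. , 203.9]), array([228.1, 195.5])] [264. 227.] [275. 274.]
6 [array([234.6, 213.9]), array([232.9, 206.3]), array([231., 198.])] [273. 234.] [284. 282.]
7 [array([237.5, 216.4]), array([235.8, 208.8]), array([234. , 200.4])] [282. 241.] [292. 289.]
8 [array([240.4, 218.9]), array([238.8, 211.3]), array([237. , 202.9])] [291. 249.] [301. 297.]
9 [array([243.4, 221.5]), array([241.8, 213.8]), array([240.1, 205.5])] [300. 256.] [310. 304.]
10 [array([246.4, 224. ]), array([244.9, 216.4]), array([243.2, 208. ])] [310. 264.] [319. 312.]
```

The pointer is still at its upper stop (tip at about (303,284)). The poise is at about notch 7–8, so I'll push about 6 more notches.

```bash
python3 -m handwheel '[{"offset":[0,-0.006,0],"spin":0,"grip":0.55},{"offset":[0,-0.012,0],"spin":0,"grip":0.55},{"offset":[0,-0.015,0],"spin":0,"grip":0.55},{"offset":[0,-0.018,0],"spin":0,"grip":0.55},{"offset":[0,-0.021,0],"spin":0,"grip":0.55},{"offset":[0,-0.024,0],"spin":0,"grip":0.55},{"offset":[0,-0.027,0],"spin":0,"grip":0.55},{"offset":[0,-0.030,0],"spin":0,"grip":0.55},{"offset":[0,-0.033,0],"spin":0,"grip":0.55},{"offset":[0,-0.036,0],"spin":0,"grip":0.55},{"offset":[0,-0.039,0],"spin":0,"grip":0.55},{"offset":[0,-0.042,0],"spin":0,"grip":0.55},{"offset":[0,-0.045,0],"spin":0,"grip":0.55},{"offset":[0,-0.048,0],"spin":0,"grip":0.55}]'
python3 look.py s12 | tail -5
```

```text
time_s: 19.2
eef_pos: [0.5888, 0.0959, 0.3297]
eef_rot: [-0.0, 0.996, 0.092, -0.0]
wrist_force: [-0.2, -0.2, 0.4]
opening: 0.552
pointer_tip [([302.4, 286.1], 0.69)]
centre_mark [([303.7, 296.1], 0.89), ([210.6, 231.6], 0.43)]
tab [([247.2, 225.5], 0.66)]
t 19.4 grip pt [0.5889 0.0957 0.175 ] jaw -79.42 open 0.548 F [ 0.36  0.1  -0.97]
offset [-0.0002  0.1043  0.003 ] spin -0.0
```

View pics/s12a.png

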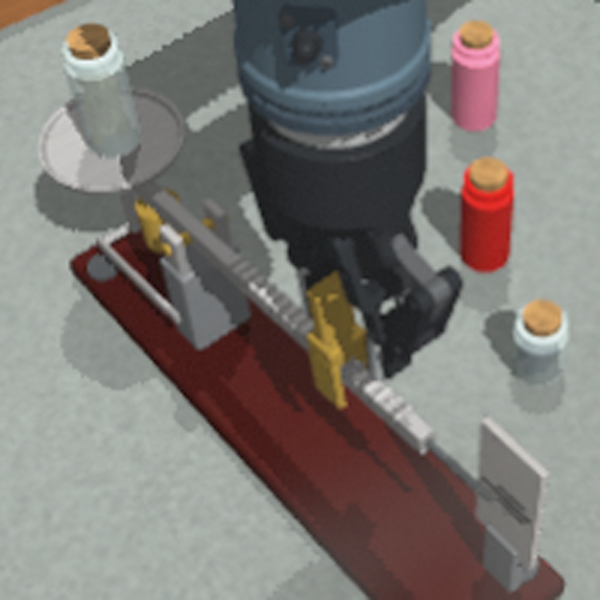

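The beam end has dropped slightly, so the balance may be near. I'll back off and let it settle.

```bash
python3 -m handwheel '[{"offset":[0,0.006,0],"spin":0,"grip":0.55},{"offset":[0,0.012,0],"spin":0,"grip":0.55},{"offset":[0,0.016,0],"spin":0,"grip":0.55},{"offset":[0,0.016,0],"spin":0,"grip":0.55},{"offset":[0,0.016,0],"spin":0,"grip":0.55},{"offset":[0,0.016,0],"spin":0,"grip":0.55},{"offset":[0,0.016,0],"spin":0,"grip":0.55},{"offset":[0,0.016,0],"spin":0,"grip":0.55},{"offset":[0,0.016,0],"spin":0,"grip":0.55},{"offset":[0,0.016,0],"spin":0,"grip":0.55},{"offset":[0,0.016,0],"spin":0,"grip":0.55},{"offset":[0,0.016,0],"spin":0,"grip":0.55},{"offset":[0,0.016,0],"spin":0,"grip":0.55},{"offset":[0,0.016,0],"spin":0,"grip":0.55},{"offset":[0,0.016,0],"spin":0,"grip":0.55}]'
python3 look.py s13 | tail -5; python3 - <<'E'
from tilt import *
import cv2
s=cams.camera("scene")
im=cv2.resize(s["color"][250:310,270:330,::-1],None,fx=10,fy=10,interpolation=cv2.INTER_CUBIC)
C=np.array([.553,.1933])-0 
X=np.array([.983,.183])
# plate point nearest y=.262 ; offset along X from beam line
d=(C-P[:2]); print("plate y",d@Y[:2],"x",d@X)
off=d@X
for z,c,w in((.110,(0,255,0),.022),(.1165,(255,255,0),.012),(.1035,(255,255,0),.012)):
    a=[((proj(s,np.r_[P[:2]+Y[:2]*(.262+q)+X*off,z])-[270,250])*10+5).astype(int) for q in(-w,w)]
    cv2.line(im,tuple(a[0].tolist()),tuple(a[1].tolist()),c,1)
for a in(0,.03,.06): cv2.circle(im,tuple(((proj(s,pt(.262,0,a))-[270,250])*10+5).astype(int).tolist()),4,(0,0,255),1)
cv2.imwrite("pics/s13o.png",im)
E
```

```text
time_s: 21.28
eef_pos: [0.5918, 0.0798, 0.3297]
eef_rot: [-0.0, 0.996, 0.092, -0.0]
wrist_force: [-0.3, -0.0, -0.8]
opening: 0.549
pointer_tip [([302.1, 291.6], 0.83)]
centre_mark [([306.8, 296.6], 0.88)]
tab [([248.4, 226.0], 0.95)]
t 21.48 grip pt [0.5918 0.0798 0.175 ] jaw -79.43 open 0.548 F [0.08 0.26 0.37]
offset [-0.0002  0.0882  0.003 ] spin -0.0
plate y 0.2575786 x -0.017241999999999938
```

View pics/s13b.png

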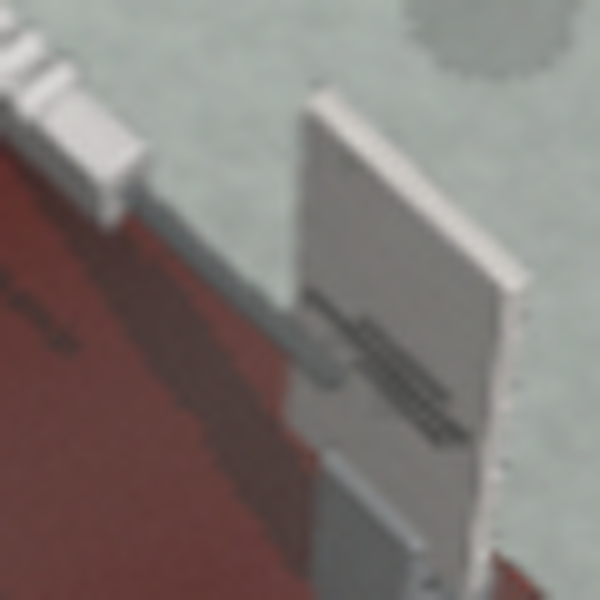

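View pics/s13o.png

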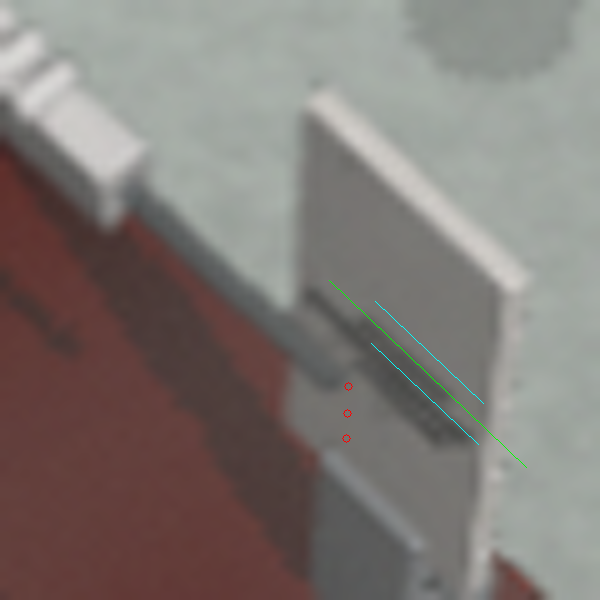

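View pics/s13a.png

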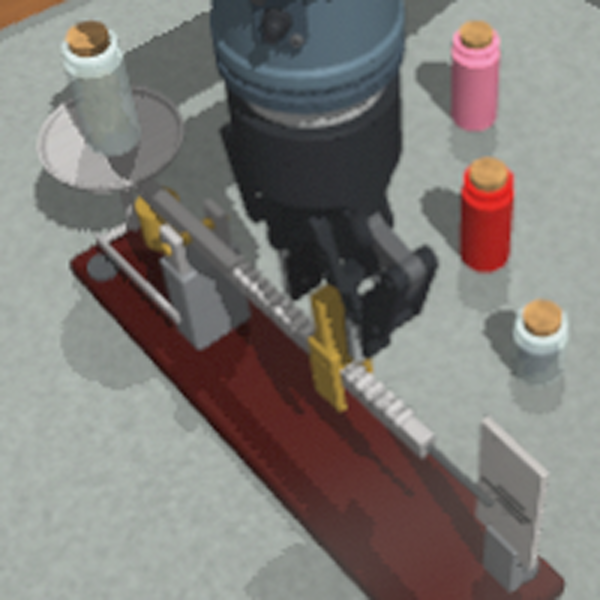

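```bash
python3 - <<'E'
from tilt import *
s=cams.camera("scene"); save(s,"s14.png")
b=cv2.imread("pics/s0.png")
f=lambda im,k:cv2.resize(im[255:315,282:322],None,fx=k,fy=k,interpolation=cv2.INTER_CUBIC)
cv2.imwrite("pics/cmp.png",np.hstack([f(b,9),f(s["color"][:,:,::-1],9)]))
for a in(-.11,0,.06,.11): print(a,(proj(s,pt(.262,0,a))-[282,255]+.5)*9)
E
```

```text
-0.11 [191.07909356 422.13975031]
0 [203.57259294 349.60717881]
0.06 [205.28863682 302.49566987]
0.11 [203.76052409 259.12506667]
```

View pics/cmp.png

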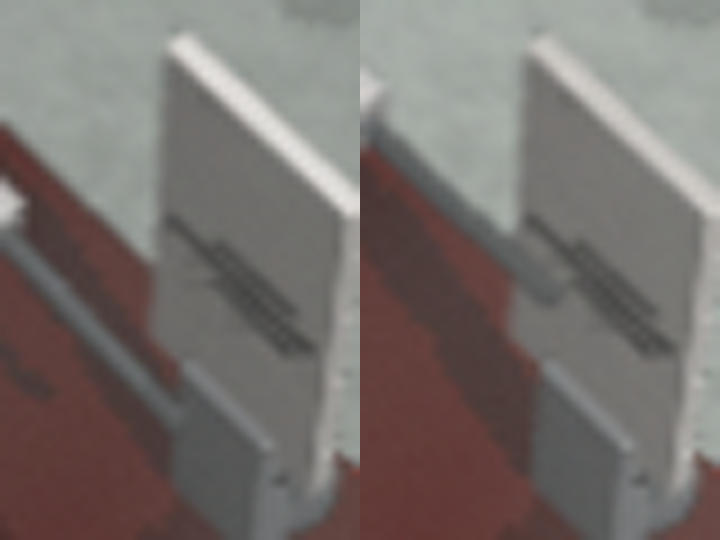

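```bash
python3 - <<'E'
from tilt import *
s=cams.camera("scene");save(s,"s15.png",(220,170,300,260),7)
G=np.array([.5918,.0798,0]);X=np.array([.983,.183,0])
f=lambda A:np.round((proj(s,A)-[220,170]+.5)*7)
for z in (.150,.155,.160,.165,.17): print(z,"outer in/out +x edge",f(G+Y*.0234+X*.011+Z*z),f(G+Y*.038+X*.011+Z*z),"inner",f(G-Y*.0234+X*.011+Z*z))
for k in (11,12,13): print(k,"blocktop corners outer+x",f(pt(.048+.008*k+.011,.027,.067)+X*.013),"tabtop ctr",f(pt(.048+.008*k,.065,.067)), "tab top outer+x", f(pt(.048+.008*k+.005,.065,.067)+X*.011))
E
```

```text
0.15 outer in/out +x edge [256. 512.] [298. 552.] inner [127. 387.]
0.155 outer in/out +x edge [255. 499.] [297. 539.] inner [125. 374.]
0.16 outer in/out +x edge [254. 485.] [296. 526.] inner [124. 360.]
0.165 outer in/out +x edge [253. 472.] [295. 513.] inner [122. 347.]
0.17 outer in/out +x edge [252. 459.] [294. 500.] inner [120. 333.]
11 blocktop corners outer+x [201. 477.] tabtop ctr [198. 309.] tab top outer+x [173. 348.]
12 blocktop corners outer+x [223. 497.] tabtop ctr [221. 329.] tab top outer+x [196. 368.]
13 blocktop corners outer+x [246. 517.] tabtop ctr [244. 349.] tab top outer+x [219. 388.]
```

View pics/s15.png

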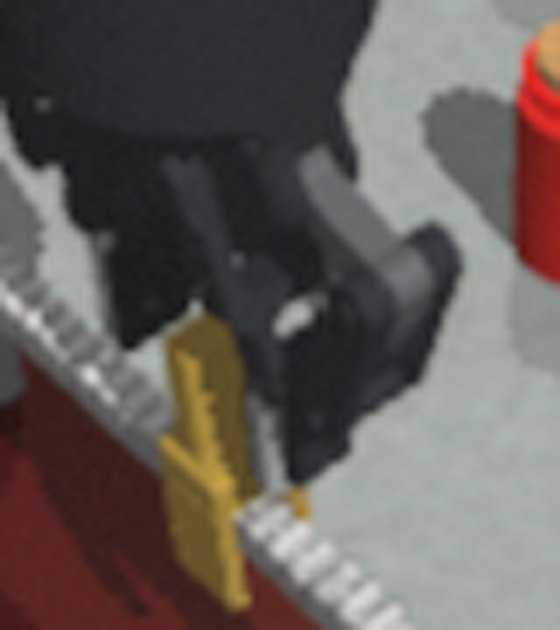

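The fingertips are at z ≈ 0.160 (outer tip at crop (275,490)). The pointer sits at about +0.067, so the balance is about 2 notches further out. I'll lower the tips 9 mm so they stay on the tab when the push tips the beam, then push slowly.

```bash
python3 -m handwheel '[{"offset":[0,-0.004,0.005],"spin":0,"grip":0.55},{"offset":[0,-0.010,0.009],"spin":0,"grip":0.55},{"offset":[0,-0.016,0.009],"spin":0,"grip":0.55},{"offset":[0,-0.019,0.009],"spin":0,"grip":0.55},{"offset":[0,-0.022,0.009],"spin":0,"grip":0.55},{"offset":[0,-0.024,0.009],"spin":0,"grip":0.55},{"offset":[0,-0.026,0.009],"spin":0,"grip":0.55},{"offset":[0,-0.028,0.010],"spin":0,"grip":0.55},{"offset":[0,-0.030,0.011],"spin":0,"grip":0.55},{"offset":[0,-0.032,0.011],"spin":0,"grip":0.55},{"offset":[0,-0.034,0.011],"spin":0,"grip":0.55},{"offset":[0,-0.036,0.011],"spin":0,"grip":0.55}]'
python3 look.py s16 | tail -5;  python3 - <<'E'
from h import *
save(cams.camera("scene"),"s16c.png",(220,170,310,310),5)
E
```

```text
time_s: 23.12
eef_pos: [0.5852, 0.1155, 0.3187]
eef_rot: [-0.0, 0.996, 0.092, -0.0]
wrist_force: [0.6, -0.5, -0.2]
opening: 0.552
pointer_tip [([300.8, 293.7], 0.84), ([385.5, 333.8], 0.29)]
centre_mark [([305.1, 294.2], 0.66)]
tab [([253.2, 234.2], 0.58), ([387.1, 329.9], 0.48)]
t 23.32 grip pt [0.5852 0.1153 0.164 ] jaw -79.42 open 0.55 F [-0.41  0.54 -0.36]
offset [-0.0002  0.1243 -0.008 ] spin -0.0
```

View pics/s16c.png

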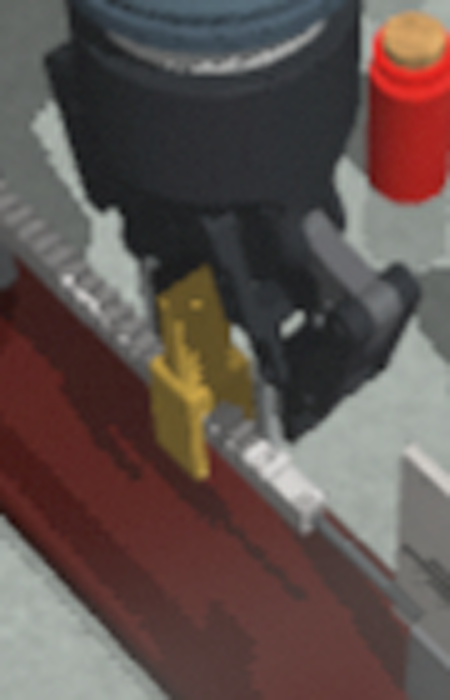

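```bash
python3 -m handwheel '[{"offset":[0,0.006,0],"spin":0,"grip":0.55},{"offset":[0,0.012,0],"spin":0,"grip":0.55},{"offset":[0,0.016,0],"spin":0,"grip":0.55},{"offset":[0,0.016,0],"spin":0,"grip":0.55},{"offset":[0,0.016,0],"spin":0,"grip":0.55},{"offset":[0,0.016,0],"spin":0,"grip":0.55},{"offset":[0,0.016,0],"spin":0,"grip":0.55},{"offset":[0,0.016,0],"spin":0,"grip":0.55},{"offset":[0,0.016,0],"spin":0,"grip":0.55},{"offset":[0,0.016,0],"spin":0,"grip":0.55},{"offset":[0,0.016,0],"spin":0,"grip":0.55},{"offset":[0,0.016,0],"spin":0,"grip":0.55},{"offset":[0,0.016,0],"spin":0,"grip":0.55},{"offset":[0,0.016,0],"spin":0,"grip":0.55},{"offset":[0,0.016,0],"spin":0,"grip":0.55}]'
cat > c.py <<'E'
import sys
from tilt import *
s=cams.camera("scene")
b=cv2.imread("pics/s14.png")
f=lambda im,k:cv2.resize(im[255:315,282:322],None,fx=k,fy=k,interpolation=cv2.INTER_CUBIC)
cv2.imwrite("pics/%s.png"%sys.argv[1],np.hstack([f(b,9),f(s["color"][:,:,::-1],9)]))
save(s,sys.argv[1]+"w.png",(130,100,330,320),2.7)
for a in(0,.03,.067,.11): print(a,np.round((proj(s,pt(.262,0,a))-[282,255]+.5)*9-[6,4]))
E
python3 c.py s17; python3 -c "
from g import *
plan([.6,0,.17])"
```

```text
time_s: 25.25
eef_pos: [0.5882, 0.0995, 0.3187]
eef_rot: [-0.0, 0.996, 0.092, -0.0]
wrist_force: [0.7, 0.7, -0.4]
opening: 0.546
0 [198. 346.]
0.03 [199. 323.]
0.067 [199. 293.]
0.11 [198. 255.]
t 25.3 grip pt [0.5882 0.0995 0.164 ] jaw -79.44 open 0.551 F [-0.86 -0.23 -0.7 ]
offset [-0.0066  0.1    -0.006 ] spin None
```

View pics/s17.png

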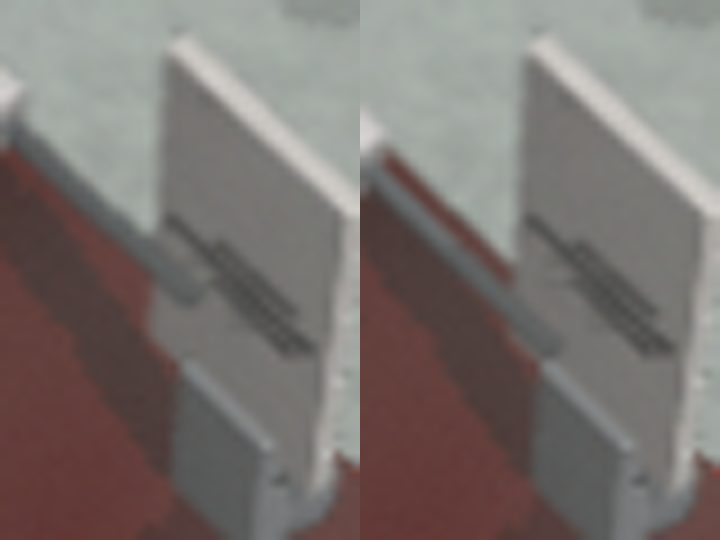

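View pics/s17w.png

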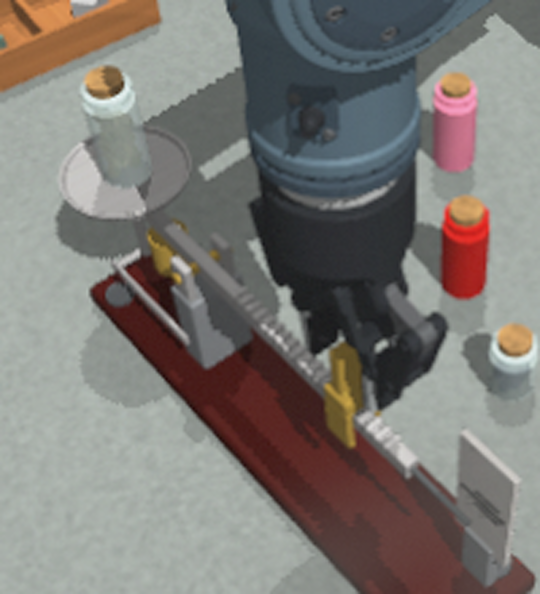

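The pointer tip is now at about (304,293), where I expect the centre (halfway between the two stops). The jaws are centred about the tab. I'll lift straight up, move clear and check again.

```bash
python3 -m handwheel '[{"offset":[0,0.001,-0.01],"spin":0,"grip":0.55},{"offset":[0,0.001,-0.03],"spin":0,"grip":0.55},{"offset":[0,0.001,-0.06],"spin":0,"grip":0.55},{"offset":[0,0.001,-0.10],"spin":0,"grip":0.55},{"offset":[0,0.001,-0.13],"spin":0,"grip":0.55},{"offset":[-0.03,0.001,-0.14],"spin":0,"grip":0.55},{"offset":[-0.08,0.001,-0.14],"spin":0,"grip":0.55},{"offset":[-0.13,0.001,-0.14],"spin":0,"grip":0.55},{"offset":[-0.18,0.001,-0.14],"spin":0,"grip":0.55},{"offset":[-0.2,0.001,-0.14],"spin":0,"grip":0.55},{"offset":[-0.2,0.001,-0.14],"spin":0,"grip":0.55},{"offset":[-0.2,0.001,-0.14],"spin":0,"grip":0.55},{"offset":[-0.2,0.001,-0.14],"spin":0,"grip":0.55},{"offset":[-0.2,0.001,-0.14],"spin":0,"grip":0.55},{"offset":[-0.2,0.001,-0.14],"spin":0,"grip":0.55},{"offset":[-0.2,0.001,-0.14],"spin":0,"grip":0.55},{"offset":[-0.2,0.001,-0.14],"spin":0,"grip":0.55},{"offset":[-0.2,0.001,-0.14],"spin":0,"grip":0.55}]'
python3 c.py s18 >/dev/null; python3 - <<'E'
from g import *
import tilt
s=cams.camera("scene");t=cams.camera("top")
save(t,"t18.png",(180,80,440,260),3)
for m in("pointer_tip","centre_mark","tab"):
  for p in (s,t): print(m,[(np.round(d["uv"],1).tolist(),round(d["confidence"],2)) for d in landmark_of(p,m)][:2])
for k in (12,13,14,15,16): print(k,"tab",proj(s,tilt.pt(.048+.008*k,.045,0)),proj(t,tilt.pt(.048+.008*k,.045,0)))
plan([.6,0,.17])
E
```

```text
time_s: 27.55
eef_pos: [0.3917, 0.0618, 0.4587]
eef_rot: [0.0, 0.996, 0.092, -0.0]
wrist_force: [0.4, -0.2, -0.4]
opening: 0.551
pointer_tip [([304.5, 294.6], 0.95)]
pointer_tip [([202.4, 170.0], 0.56)]
centre_mark [([303.2, 295.0], 0.88)]
centre_mark [([203.5, 168.0], 0.7), ([420.5, 234.5], 0.44)]
tab [([257.4, 234.5], 0.92)]
tab [([250.1, 154.4], 0.61)]
12 tab [253.98843862 229.83708834] [260.37502596 152.74455408]
13 tab [257.2000698 232.8815835] [256.18189739 153.49542157]
14 tab [260.44879955 235.96047661] [251.99231893 154.24686197]
15 tab [263.73508603 239.0741753 ] [247.80656507 154.99882465]
16 tab [267.05938936 242.2230881 ] [243.62490949 155.75125918]
t 28.0 grip pt [0.3918 0.0618 0.304 ] jaw -79.43 open 0.546 F [-0.7   0.02  0.2 ]
offset [0.1934 0.099  0.134 ] spin None
```

View pics/s18.png

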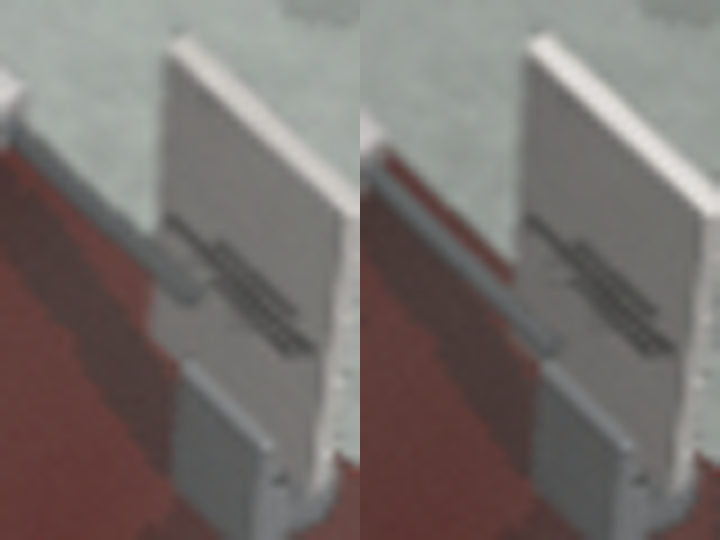

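View pics/s18w.png

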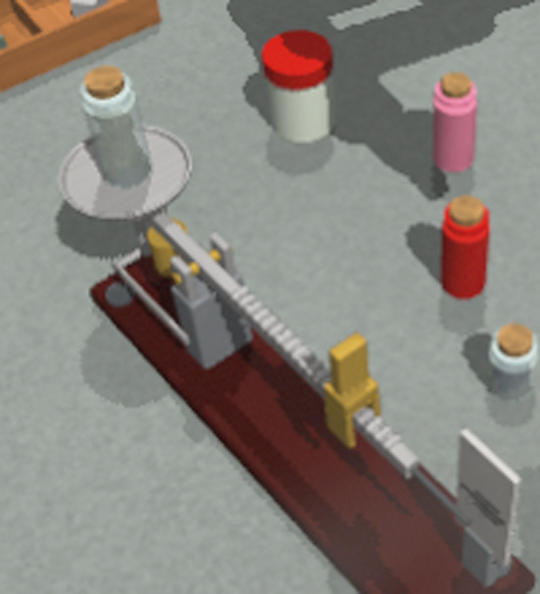

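View pics/t18.png

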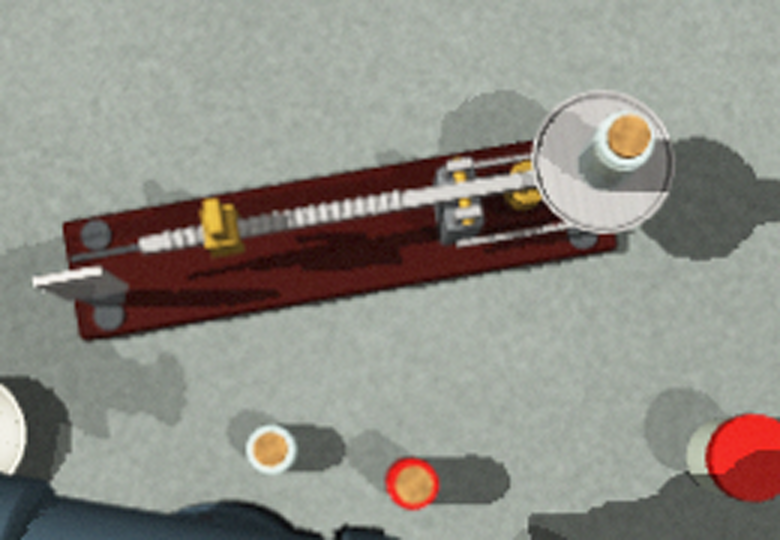

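Everything stands clear. The vial is upright on the pan, the poise is at about notch 13–14, and the pointer hasn't moved since the last picture. I'll cross-check the plate's marks against the geometry.

```bash
python3 - <<'E'
from tilt import *
s=cams.camera("scene");save(s,"s19.png",(288,250,328,305),14)
X=np.array([.983,.183,0])
for d in(.005,.009,.013,.017):
    print(d,[np.round(proj(s,P+Y*y-X*d+Z*z),1) for y,z in((.24,.16),(.284,.16),(.24,.11),(.284,.11),(.262,.11))])
print("tip0",proj(s,pt(.262,0,0)))
f=lambda A:((proj(s,A)-[288,250]+.5)*14).round().astype(int).tolist()
im=cv2.imread("pics/s19.png")
d=.013
for z,w,c in((.11,.022,(0,255,0)),(.1165,.011,(255,255,0)),(.1035,.011,(255,255,0)),(.16,.022,(0,0,255))):
    cv2.line(im,f(P+Y*(.262-w)-X*d+Z*z),f(P+Y*(.262+w)-X*d+Z*z),c,1)
cv2.imwrite("pics/s19o.png",np.hstack([cv2.imread("pics/s19.png"),im])[:,:][:, :])
E
python3 -c "
import cv2;a=cv2.imread('pics/s19o.png');cv2.imwrite('pics/s19p.png',cv2.resize(a,None,fx=.7,fy=.7,interpolation=cv2.INTER_AREA))"
```

```text
0.005 [array([297.6, 265. ]), array([318.6, 284.6]), array([296.8, 282.1]), array([316.5, 301. ]), array([306.5, 291.4])]
0.009 [array([299.6, 263.5]), array([320.6, 283. ]), array([298.7, 280.6]), array([318.3, 299.5]), array([308.4, 289.9])]
0.013 [array([301.6, 262. ]), array([322.6, 281.4]), array([300.5, 279.2]), array([320.2, 297.9]), array([310.2, 288.4])]
0.017 [array([303.6, 260.4]), array([324.6, 279.7]), array([302.4, 277.7]), array([322.1, 296.3]), array([312.1, 286.9])]
tip0 [304.11917699 293.34524209]
```

View pics/s19p.png

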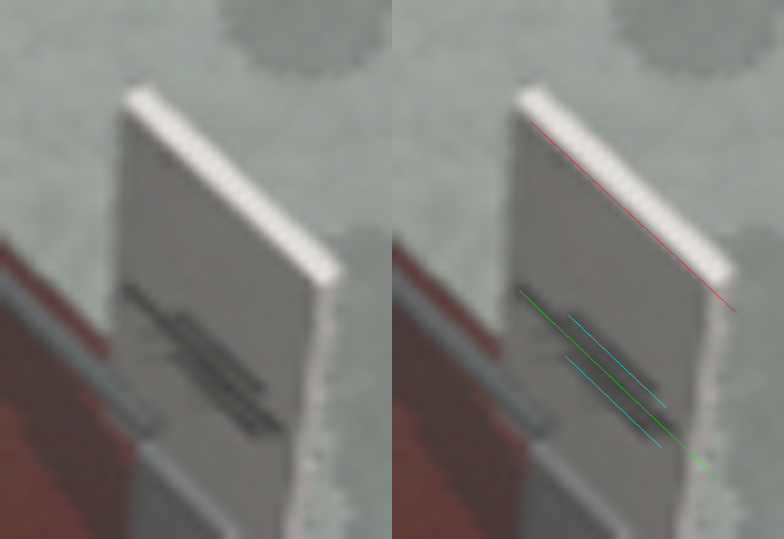

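The modelled centre line and short marks fall on the plate's drawn marks. The tip at about (303.5,293.5) matches the modelled centred tip (304,293) to within about 1 px, which is about 3 mm against the 6.5 mm allowed. I'm handing in.

```bash
python3 -c "
from bench import ctrl
print(ctrl.hand_in()); print(ctrl.get_obs()['time_s'])"
```

```text
the job is handed in; nothing more can be done
None
the job is handed in; nothing more can be done
```

The tall clear vial is weighed and I handed the job in at about 28 s of the 72 s allowed. It stands upright on the pan and the pointer rests at the centre line, with the gripper clear of the scale.

- **Weighing:** I lowered the vial onto the pan until the pan was almost at its lower stop, then let go. I pushed the poise outward in three slow pushes with one finger of the half-open gripper. The largest wrist force I read during the pushes was about 3 N, but I only read force at the end of each move, so a short peak at a rib could have been higher.
- **Pointer:** It looked unchanged between pictures about 2.5 s apart, after the arm had withdrawn. My geometry, checked against the plate's drawn marks, puts it at about 0 to −0.01 rad. The trained networks put the tip 0.4 pixel (about 1 mm) above the centre mark. Both are inside the ±6.5 mm marks.
- **Poise:** It sits at notch 13 or 14. The network's fix on the tab fits notch 13 in the scene view and notch 14 in the top view.
- **Catch:** It is too small to see. I take it to be down in a notch because the poise came free of the finger and the pointer then held still.
- **Other things:** The short vial and the jar look unmoved in the last pictures. I did not check the bowl closely at the end, but the arm never went near it.

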